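Draw the nut tray from under the microscope and hold it level for its photograph

TASK

A nut lies loose in the shallow pocket of the aluminium tray under the stereo microscope: take the tray by its upright grip, draw it straight out of its guides and carry it over to the round black contrast plate (not the square one), keeping the nut in its pocket all the way. Finish while still holding the tray level and still in the air, pocket centred above the round plate and about 12 cm above the bench, so that it can be photographed from above; do not put it down or let go, and leave the other things on the bench where they are.

Things in the scene. Friction and masses are not known exactly. Their poses are not given: they have to be found in the camera images.
- microscope: White stereo microscope, fixed. Origin on the bench surface on the optical axis, z up. The tray is drawn out along its -x (roughly towards the robot). Base 28 mm high, x -100 to +110, y -120 to +220 mm. Black column at y = +175 mm; eyepieces lean out to y = -165 mm, above 320 mm. Head 90 mm wide in x, above 163 mm.
- scope_lens (a point): Centre of the lens's lower face: on the optical axis, 135 mm above the bench; the lens is 64 mm across.
- scope_guides (a point): Point on the base's top, midway between two fixed guides that run along the microscope's x, 80 mm long (-40 to +40 mm from here), 76 mm apart between walls. Their lips, 60 mm apart, overhang the tray's long edges by 5 mm, 3 mm above it: the tray can be lifted only after its plate has been drawn 80 mm or more from here towards -x. A stop is behind it.
- tray: Loose aluminium tray, 0.11 to 0.23 kg, flat in the guides (3 mm play each side), x axis along them. Origin: underside of the plate, below the pocket. Plate 80 x 70 x 11 mm with a round pocket 39 mm across, 6 mm deep, in its middle; a neck 24 mm wide, 9 mm thick, runs to x = -154 mm and carries the upright grip post at x = -140 mm, 24 x 24 mm, top 55 mm above the underside.
- tray_grip (a point): The point to grip: on the axis of the tray's square post, 36 mm above the tray's underside, 19 mm below the post's top. The post can be gripped from above across either pair of faces.
- tray_pocket (a point): Centre of the floor of the tray's pocket, 5 mm above the tray's underside.
- nut_center (a point): Centre of the brown round nut, a 28 mm ball of 12 g lying loose in the pocket, free to roll about 8 mm from the middle in it; the pocket's rim holds it up to a tray tilt of about 50 degrees if moved smoothly.
- disc: Round black contrast plate, 110 mm across, 4 mm thick, fixed on the bench: the target. Origin at its underside's centre. It may lie in either of two places, the square plate in the other.
- square: Square black contrast plate, 100 x 100 x 4 mm, fixed on the bench: not the target. Origin at its underside's centre.
- cup: Bystander, loose, to be left alone: clear open sample cup, 60 mm across the rim, 40 mm tall. Origin at its underside's centre, z up.
- petri: Bystander, loose, to be left alone: stack of two closed glass Petri dishes, 90 mm across, 32 mm tall. Origin at its underside's centre, z up.
- brush: Bystander, loose, to be left alone: small flat brush, 140 mm long, lying flat, less than 40 mm high, along its x axis.
- jar: Bystander, loose, to be left alone: amber specimen jar with white lid, 56 mm across, 90 mm tall. Origin at its underside's centre, z up.
- washbottle: Bystander, loose, to be left alone: white bottle, 68 mm across, 170 mm tall. Origin at its underside's centre, z up.
- slidebox: Bystander, loose, to be left alone: grey slide box, 85 x 60 x 35 mm. Origin at its underside's centre, z up.
There are look-alikes about, which are no part of the job. What is shaped like the tray but blue or purple is not meant.

How it is judged:
On the way:
1. the tray is drawn 82 mm out of its guides in the fingers, nut in its pocket (x of tray_pocket in the frame of microscope below -0.082 m and distance between tray_pocket and nut_center below 0.024 m and contact force between the fingers and tray above 1 N), for 0.1 s.
At the end, for the whole second after the job is handed in: The fingers hold the tray in the air, touching nothing else: pocket centre within 35 mm (horizontally) of the round plate's centre and 80 to 170 mm above the bench, tray within 8 degrees of level and still, nut in its pocket (horizontal distance between tray_pocket and disc below 0.035 m and height (world z) of tray_pocket between 0.08 and 0.17 m and angle between tray's own z axis and vertical below 0.14 rad and distance between tray_pocket and nut_center below 0.024 m and linear speed of tray below 0.03 m/s and angular speed of tray below 0.2 rad/s and contact force between the fingers and tray above 1 N and contact force between tray and microscope below 0.1 N and contact force between tray and disc below 0.1 N and contact force between tray and square below 0.1 N and contact force between tray and cup below 0.1 N and contact force between tray and petri below 0.1 N and contact force between tray and brush below 0.1 N and contact force between tray and jar below 0.1 N and contact force between tray and washbottle below 0.1 N and contact force between tray and slidebox below 0.1 N); the arm keeps its last pose, push and grip.
It fails at once if the nut leaves the pocket (centre more than 24 mm from the pocket floor's centre) (distance between tray_pocket and nut_center above 0.024 m).
It fails at once if a bystander is shifted by more than 30 mm or knocked over (distance of any of cup, petri, brush, jar, washbottle, slidebox from where it was at the start of the episode above 0.03 m or angle between any of cup, petri, brush, jar, washbottle, slidebox's own z axis and vertical above 0.5 rad).
It also fails if it takes over 48 s, if anything falls off the work surface, if the arm or the gripper's body presses on something with over 40 N, if the wrist force passes 120 N, or if a joint passes its speed limit or range.

ROBOT

A 6-joint arm with a two-finger parallel gripper is mounted at the origin on the work surface. World frame = base frame: x ahead of the robot, y to its left, z up, the work surface at z = 0. Lengths are in m, angles in rad, forces in N, time in s.
With the tool pointing down it reaches from about 0.3 to 0.875 m from the base axis. Payload 6.4 kg.
Tool frame: the origin (TCP) lies midway between the tips of the shut fingers; the grasp point (between the pads) lies ctrl.grip_point_offset behind it (ctrl.grip_point_offset is the distance from the TCP to the grasp point, in m); z points along the fingers, y is the direction in which the jaws open and shut (so a half turn about z gives the same grasp; the last joint's range is limited). The gripper opens to 85 mm and grips with 20 to 120 N. Pads are 22 mm wide; open, the fingers measure 114 mm over their backs; the gripper's body (76 mm by 85 mm) begins 54 mm behind the grasp point. The pads swing forward as they close: fully open they stand 13 mm farther back than shut.
Start: joints at [1.102, 0.181, 1.607, -0, 1.354, -0.206], TCP at [0.149, 0.555, 0.21] pointing down, gripper open.
Joint ranges: [-2.99, 2.99], [-0.89, 2.07], [0.3, 2.58], [-1.14, 4.28], [0, 2.63], [-3.12, 3.12]. Speed limits (rad/s): [2.57, 2.57, 3.01, 3.14, 3.14, 3.14].

INTERFACE

Orientations are given as a unit quaternion [w, x, y, z].
In Python, from bench import ctrl, viewer gives the robot as it stands.
- The arm moves only by the shell command python3 -m handwheel 'ROWS' [OPENING]. ROWS is JSON, a list of rows, each an object with "travel": the shift along the tool's x, y, z as a fraction of full scale, a list of three; "dr": the turn, a rotation vector about the tool's x, y, z as a fraction of full scale, a list of three. A call has 1 to 20 rows; each row shifts and turns the pose as measured when the row begins, along the tool's axes as they then stand; what a row does not reach is not made up. Full scale, the value 1, is 150 mm for a shift and 30 degrees for a turn. A row lasts 1/12 s, in which the tool goes at most 41.7 mm and 7.16 degrees, less where a joint would pass 70% of its speed; a pose out of reach is approached as far as the arm can. A call with a number of a shift or a turn outside -1 to 1 is refused whole. A call with a gripper value outside its range is refused whole. OPENING is the opening, from -1 (shut) to 1 (fully open), set as the call begins (- or left out, the last holds). The fingers move at their own pace and stop on an object; the grip force is fixed at half the most. Time passes only in rows, so rows that do not move let the fingers close. It gives the time, the measured TCP pose, the force and the opening at its end, in the units of the state.
- ctrl.get_obs(): the state, without advancing time (a new reading comes with each control period).
- viewer.camera(name): name is "side" or "top" or "wrist"; returns the picture (384x512x3 uint8, red, green, blue); there is no depth.
- viewer.get_calibration(name): a dict with "camera_matrix" (3x3 intrinsics, pixels), "R" (3x3) and "t" (3): a world point X has camera coordinates R X + t. Camera axes: x right, y down, z forward; pixel columns grow to the right and rows downward; lengths in m; the calibration is good to about 2 mm. The wrist camera is an equidistant fisheye: a pixel r from the principal point sees the ray r / f radians off the axis. A picture is of the moment at which its call begins: read the wrist's pose just before it. get_calibration takes no time and is no camera call; for the wrist camera it gives the pose at the moment of the call.
- ctrl.hand_in(): hands the job in, once; it reports no verdict.
The state is a dict: "time_s": time; "q": joint angles; "dq": joint speeds; "joint_efforts": joint torques, N m; "eef_pos": TCP position; "eef_rot": TCP orientation; "wrist_force": force on the tool from outside, world axes, zero at the start; "torque": the same for the moment, N m; "opening": opening from 0.0 (shut) to 1.0 (fully open).
Only numpy, scipy, OpenCV 4.12 (cv2) and the standard library are available. Lean on these libraries where they do the work, as an engineer would, in place of code of your own. Each camera call takes 0.05 s, during which the arm holds its last target. There are 200 camera calls.

## Working session

There is one attempt and no reset: what is moved stays moved. The work goes in short steps, Python scripts to look and compute and a shell command to move; the robot and the scene stay as the last step left them, time stands still between calls to the robot, and variables do not carry over. Pictures are saved under pics/ and viewed, about 8 in all and at most 12, crops included, and the job is handed in when it is done.

```bash
mkdir -p pics; ls; python3 - <<'E'
from bench import ctrl, viewer
import cv2, numpy as np
o=ctrl.get_obs(); print(o, ctrl.grip_point_offset)
ims=[]
for n in ("side","top","wrist"):
    im=viewer.camera(n)[:,:,::-1]; cv2.imwrite(f"pics/{n}0.png",im); ims.append(im)
    c=viewer.get_calibration(n); print(n,{k:np.round(v,4).tolist() if not isinstance(v,str) else v for k,v in c.items()})
E
```

```text
pics
{'time_s': 0.0, 'q': array([ 1.10174855e+00,  1.81582732e-01,  1.60801240e+00,  1.02317690e-05,
        1.35381596e+00, -2.06340056e-01]), 'dq': array([-0.00036533,  0.00054274,  0.00080426, -0.00189838,  0.00102272,
        0.00049044]), 'joint_efforts': array([-1.66518937e-03, -4.44890535e+01, -3.51320779e+01, -4.90715356e-04,
        9.55209020e-03, -3.19956064e-05]), 'eef_pos': array([0.14905001, 0.55472409, 0.20895864]), 'eef_rot': array([-3.05948401e-04,  1.30977502e-01,  9.91384924e-01, -8.56213370e-04]), 'wrist_force': array([-0.0453717 ,  1.11257626,  0.35101992]), 'torque': array([0.019671  , 0.01858484, 0.01432807]), 'opening': 1.0032546140828746} 0.0187
side {'camera_matrix': [[486.413, 0.0, 259.1692], [0.0, 486.413, 193.421], [0.0, 0.0, 1.0]], 'R': [[0.9891, -0.1471, 0.0036], [-0.1059, -0.729, -0.6762], [0.1021, 0.6685, -0.7367]], 't': [-0.5839, 0.0774, 1.3975]}
top {'camera_matrix': [[389.5723, 0.0, 255.0318], [0.0, 389.5723, 192.8714], [0.0, 0.0, 1.0]], 'R': [[-0.0236, -0.9997, -0.0097], [-0.9986, 0.024, -0.048], [0.0482, 0.0086, -0.9988]], 't': [-0.0687, 0.5569, 1.1601]}
wrist {'camera_matrix': [[297.3186, 0.0, 255.1114], [0.0, 297.3186, 191.0671], [0.0, 0.0, 1.0]], 'R': [[0.2607, 0.9654, -0.0015], [0.9203, -0.248, 0.3025], [0.2917, -0.0803, -0.9531]], 't': [-0.5757, -0.0375, 0.3797]}
```

View pics/top0.png

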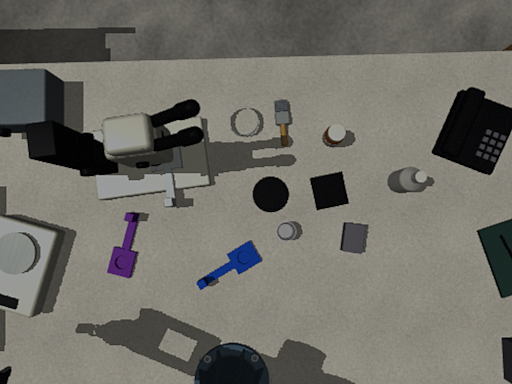

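View pics/side0.png

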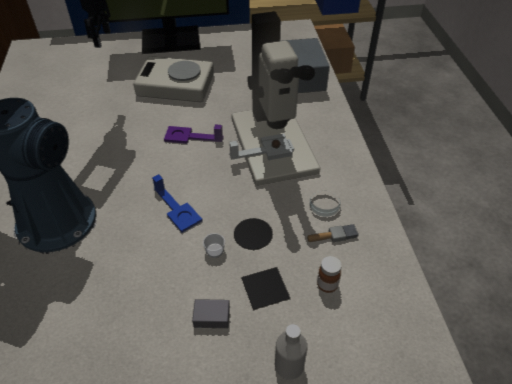

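Top view: the disc is at about (270,194) and the square at (329,190). The bare aluminium tray is under the scope, with its post near (170,200). The look-alikes are purple at (125,245) and blue at (230,265). In the side view the tray post is at (234,150), the pocket and nut are at about (277,146), and the disc is at (253,234). I'll confirm with one enlarged crop.

```bash
python3 - <<'E'
import cv2, numpy as np
s=cv2.imread("pics/side0.png")[100:190,215:325]; t=cv2.imread("pics/top0.png")[110:220,90:220]
a=cv2.resize(s,None,fx=5,fy=5,interpolation=cv2.INTER_CUBIC)[:, :]
b=cv2.resize(t,None,fx=4,fy=4,interpolation=cv2.INTER_CUBIC)
w=cv2.resize(cv2.imread("pics/wrist0.png"),None,fx=.5,fy=.5)
c=np.zeros((600,800,3),np.uint8)
a=cv2.resize(s,None,fx=3.6,fy=3.6,interpolation=cv2.INTER_CUBIC);b=cv2.resize(t,None,fx=3,fy=3,interpolation=cv2.INTER_CUBIC)
c[:a.shape[0],:a.shape[1]]=a; c[:b.shape[0],400:400+b.shape[1]]=b; c[360:552,100:356]=w
cv2.imwrite("pics/crop1.png",c)
E
```

```text
(no output)
```

View pics/crop1.png

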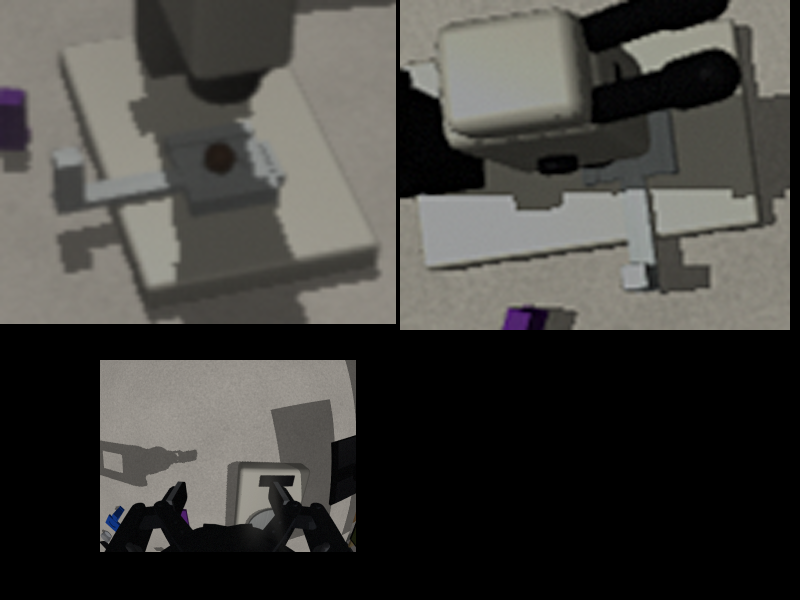

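```bash
cat > h.py <<'E'
import numpy as np, cv2
from bench import viewer
def cast(n,uv,z,c=None):
    c=c or viewer.get_calibration(n); K,R,t=map(np.array,(c["camera_matrix"],c["R"],c["t"]))
    d=R.T@np.linalg.solve(K,[*uv,1.]); C=-R.T@t
    return (C+d*(z-C[2])/d[2])[:2]
def proj(n,X):
    c=viewer.get_calibration(n); K,R,t=map(np.array,(c["camera_matrix"],c["R"],c["t"]))
    p=K@(R@np.array(X)+t); return p[:2]/p[2]
E
python3 - <<'E'
from h import *
np.set_printoptions(precision=4,suppress=True)
for n,g in (("top",[(270,194),(329,190)]),("side",[(253,234),(266,288)])):
    im=cv2.imread(f"pics/{n}0.png"); m=(im.max(2)<45).astype(np.uint8)
    k,l,st,ce=cv2.connectedComponentsWithStats(m)
    for p in g:
        i=l[p[1],p[0]]; print(n,p,ce[i],st[i],"world",cast(n,ce[i],.004))
T=lambda p:((p[0]-400)/3+90,p[1]/3+110); S=lambda p:(p[0]/3.6+215,p[1]/3.6+100)
for nm,p in (("baseR",(758,222)),("baseL",(428,267)),):
    print(nm,T(p),cast("top",T(p),.028),cast("top",T(p),0))
print("baseS left-top, near", cast("side",S((148,290)),.028),cast("side",S((62,48)),.028),cast("side",S((377,246)),.028))
print("post side",cast("side",S((68,157)),.083),"top",cast("top",T((635,268)),.083), cast("top",T((635,276)),.083))
print("nut side",cast("side",S((220,157)),.028+.005+.014))
print("neck top edges at plate/at post", cast("top",T((638,195)),.037),cast("top",T((641,255)),.037))
print("plate corners side", [cast("side",S(p),.039) for p in((165,137),(190,205),(278,195))])
for n in("top","side"): c=viewer.get_calibration(n); print(n,-np.array(c["R"]).T@np.array(c["t"]))
for n in ("side","top"):
    im=cv2.imread(f"pics/{n}0.png"); b=im.astype(int)
    print(n); 
    y0,y1,x0,x1=(138,160,226,244) if n=="side" else (194,210,160,180)
    print(b[y0:y1,x0:x1].max(2))
E
```

```text
top (270, 194) [270.2383 194.0255] [253 177  36  35 982] world [ 0.5509 -0.1279]
top (329, 190) [328.8635 190.425 ] [ 310  172   38   38 1040] world [ 0.5576 -0.3057]
side (253, 234) [252.7693 233.626 ] [234 219  38  31 893] world [ 0.5525 -0.1323]
side (266, 288) [264.9511 288.0367] [ 242  268   47   41 1227] world [ 0.5591 -0.3107]
baseR (209.33333333333331, 184.0) [0.5841 0.0534] [0.5862 0.0569]
baseL (99.33333333333333, 199.0) [0.5473 0.3825] [0.5484 0.394 ]
baseS left-top, near [0.588  0.0481] [0.5524 0.3812] [0.7904 0.0719]
post side [0.5353 0.162 ] top [0.5393 0.1636] [0.5318 0.1637]
nut side [0.6721 0.1832]
neck top edges at plate/at post [0.6131 0.1704] [0.5537 0.1682]
plate corners side [array([0.6293, 0.2259]), array([0.6374, 0.1341]), array([0.7156, 0.1357])]
top [ 0.4986 -0.0921  1.1847]
side [ 0.443  -0.9637  1.084 ]
side
[[136 137 135 135 133 134 135 136 136 135 130 113  79  73  99 132 149 150]
 [136 136 134 134 133 133 135 137 134 131 132 116  81  71  87 120 143 153]
 [138 135 133 133 132 133 137 138 135 131 125 115  88  72  79 109 138 151]
 [138 137 132 128 126 132 1
[... 2063 characters left out ...]
  60  74
   70  68]
 [135 137 139 135 144 158 155 154 156 156 162 137  68  33  39  41  62  73
   71  68]
 [139 140 140 129 137 159 156 155 156 156 160 148  92  32  38  42  62  72
   70  70]
 [141 141 144 131 138 162 157 157 157 161 164 165 112  30  37  37  56  75
   72  70]
 [140 142 143 122 130 168 164 164 164 158 139 117  79  29  34  36  50  69
   71  68]
 [141 143 147 137 119 108  95  93  89  82  69  53  49  45  54  74  71  60
   68  64]
 [140 142 145 142 134 119 110 109 112 116 117 105 105 119 123 132 101  54
   59  93]
 [137 139 139 138 143 143 142 143 144 147 147 140 135 140 145 143 130 121
  120 133]
 [139 140 138 138 140 138 142 144 143 139 141 144 139 136 140 139 136 142
  143 139]]
```

Measurements agree across the two views:

| Item | Value | Basis |
|---|---|---|
| Disc centre | (0.5515, -0.130) | Mean of the top and side views |
| Scope yaw | about 6.2° | Base front edge |
| Scope axis | (0.672, 0.181) | Base corner |
| Nut | (0.672, 0.183) | Side view, agrees with the scope axis |
| Post | (0.5335, 0.165) | Predicted at (0.533, 0.166) from the scope axis |

I'll grip across the x faces because that resists droop best. First I move over the post at the present height.

```bash
python3 -m handwheel '[{"travel":[-0.225,-0.132,0],"dr":[0,0,0]},{"travel":[-0.225,-0.132,0],"dr":[0,0,0]},{"travel":[-0.225,-0.132,0],"dr":[0,0,0]},{"travel":[-0.225,-0.132,0],"dr":[0,0,0]},{"travel":[-0.225,-0.132,0],"dr":[0,0,0]},{"travel":[-0.225,-0.132,0],"dr":[0,0,0]},{"travel":[-0.225,-0.132,0],"dr":[0,0,0]},{"travel":[-0.225,-0.132,0],"dr":[0,0,0]},{"travel":[-0.225,-0.132,0],"dr":[0,0,0]},{"travel":[-0.225,-0.132,0],"dr":[0,0,0]},{"travel":[-0.225,-0.132,0],"dr":[0,0,0]},{"travel":[0,0,0],"dr":[0,0,0]}]' 1
cat > st.py <<'E'
# state vs. targets: shift to a world target in tool axes / travel units, and turn to put jaw (tool y) at a yaw
import sys, numpy as np
from bench import ctrl
from scipy.spatial.transform import Rotation as Ro
o=ctrl.get_obs(); w,x,y,z=o["eef_rot"]; M=Ro.from_quat([x,y,z,w]).as_matrix()
np.set_printoptions(precision=4,suppress=True)
print("t",o["time_s"],"tcp",o["eef_pos"],"F",o["wrist_force"],"T",o["torque"],"open",o["opening"],"\nq",o["q"])
print("tool y yaw",np.degrees(np.arctan2(M[1,1],M[0,1])),"tool z",M[:,2])
if len(sys.argv)>4:
    tgt=np.array(list(map(float,sys.argv[1:4]))); ja=np.radians(float(sys.argv[4]))
    Y=np.array([np.cos(ja),np.sin(ja),0]); Z=np.array([0,0,-1.]); G=np.c_[np.cross(Y,Z),Y,Z]
    print("travel",M.T@(tgt-o["eef_pos"])/.15,"dr",np.degrees(Ro.from_matrix(M.T@G).as_rotvec())/30)
E
python3 st.py .5335 .165 .045 6.2
```

```text
time_s: 1.15
eef_pos: [0.4608, 0.2355, 0.2059]
eef_rot: [-0.001, 0.126, 0.992, -0.001]
wrist_force: [-1.0, -0.2, 0.6]
opening: 0.998
t 1.15 tcp [0.4608 0.2355 0.2059] F [-0.9888 -0.2265  0.6278] T [-0.0043  0.0101 -0.0828] open 0.997636728047406 
q [ 0.2443  0.0578  1.7516 -0.0022  1.3349 -1.0729]
tool y yaw 75.50273639526354 tool z [-0.0021 -0.0027 -1.    ]
travel [-0.5884 -0.3306  1.0729] dr [-0.0069  0.0014  2.3101]
```

```bash
python3 -m handwheel '[{"travel":[0,0,0],"dr":[0,0,0.23]},{"travel":[0,0,0],"dr":[0,0,0.23]},{"travel":[0,0,0],"dr":[0,0,0.23]},{"travel":[0,0,0],"dr":[0,0,0.23]},{"travel":[0,0,0],"dr":[0,0,0.23]},{"travel":[0,0,0],"dr":[0,0,0.23]},{"travel":[0,0,0],"dr":[0,0,0.23]},{"travel":[0,0,0],"dr":[0,0,0.23]},{"travel":[0,0,0],"dr":[0,0,0.23]},{"travel":[0,0,0],"dr":[0,0,0.23]},{"travel":[0,0,0],"dr":[0,0,0]}]' >/dev/null
python3 st.py .5335 .165 .10 6.2
```

```text
t 2.0667 tcp [0.4583 0.2337 0.2019] F [0.1285 0.845  0.2842] T [-0.058  -0.0096 -0.0377] open 1.0002309159175415 
q [ 0.2413  0.061   1.7565 -0.0011  1.3356  0.1771]
tool y yaw 3.6904344060637215 tool z [-0.0109 -0.0038 -0.9999]
travel [-0.4873  0.4786  0.6758] dr [-0.0214  0.0054 -0.0836]
```

```bash
python3 -m handwheel '[{"travel":[-0.12,0.12,0.13],"dr":[-0.005,0,-0.02]},{"travel":[-0.12,0.12,0.13],"dr":[-0.005,0,-0.02]},{"travel":[-0.12,0.12,0.13],"dr":[-0.005,0,-0.02]},{"travel":[-0.12,0.12,0.13],"dr":[-0.005,0,-0.02]},{"travel":[0,0,0],"dr":[0,0,0]}]' >/dev/null
python3 st.py .5335 .165 .045 6.2
python3 - <<'E'
from h import *
c=viewer.get_calibration("wrist"); im=viewer.camera("wrist")[:,:,::-1]; cv2.imwrite("pics/w1.png",im)
s=viewer.camera("side")[:,:,::-1]; cv2.imwrite("pics/s1.png",s)
np.savez("w1.npz",R=c["R"],t=c["t"],K=c["camera_matrix"])
cc=cv2.resize(s[90:200,180:330],None,fx=3.4,fy=3.4)
o=np.zeros((580,512,3),np.uint8); o[:384*1]=im[:384]; o=np.zeros((600,800,3),np.uint8)
o[:384,:512]=im; k=cv2.resize(s[90:190,190:320],None,fx=2.15,fy=2.15); o[384:384+k.shape[0],:k.shape[1]]=k
cv2.imwrite("pics/v2.png",o[:, :512])
E
```

```text
t 2.4833 tcp [0.5381 0.1693 0.1226] F [-1.0977 -0.3782  0.0875] T [-0.0135  0.0332 -0.0006] open 1.0024756652741613 
q [ 0.095   0.2474  1.7149 -0.0011  1.1748 -0.0382]
tool y yaw 7.657283808779071 tool z [ 0.0045 -0.0006 -1.    ]
travel [-0.0234 -0.0367  0.5172] dr [0.0085 0.0022 0.0486]
```

View pics/v2.png

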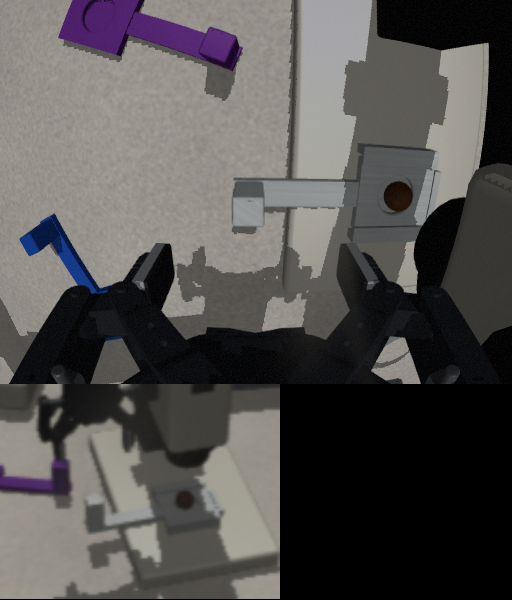

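Wrist view: post at about (248,210), neck running right to the plate, brown nut in its pocket at (398,196), purple decoy up-left and blue decoy lower-left. This is the bare aluminium tray. I'll cast those points.

```bash
cat >> h.py <<'E'
def wcast(uv,z,c):
    K,R,t=map(np.array,(c["K"],c["R"],c["t"])); p=(np.array(uv,float)-K[:2,2])/K[0,0]; r=np.hypot(*p)
    d=R.T@np.array([*(p/r*np.sin(r)),np.cos(r)]); C=-R.T@t
    return (C+d*(z-C[2])/d[2])[:2]
E
python3 - <<'E'
from h import *
np.set_printoptions(precision=4,suppress=True)
c=np.load("w1.npz"); C=-c["R"].T@c["t"]; print("cam",C)
dn=c["R"]@[0,0,-1.]; a=np.arccos(dn[2]); print("nadir px",c["K"][:2,2]+297.3*a*dn[:2]/np.hypot(*dn[:2]))
im=cv2.imread("pics/w1.png").max(2); print(im[176:232:2,226:272:3])
print("nut",wcast((398,196),.047,c))
for p in((233,197),(264,197),(263,226),(233,225)): print(p,wcast(p,.083,c))
print("neck",[wcast(p,.037,c) for p in((266,181),(266,207),(350,182),(350,207))])
E
```

```text
cam [0.5266 0.248  0.2856]
nadir px [253.9502  99.0887]
[[149 149 145 148 151 153 150 158 153 151 143 148 154 152 151 150]
 [148 150 147  80  79  81  89  89  90  87  86  86  88 100  99 101]
 [148 151 149 119 103 104 101  94  93  96  96 102 109 112 109 102]
 [152 147 152 111  83  82  81  81  82  82  81  84 112 144 144 145]
 [150 146 150  73  80  82  82  83  83  83  82  83  89 145 146 145]
 [145 147 145  74  81  83  83  82  85  82  83  84  86 145 146 145]
 [149 152 144  76  83  84  84  83  84  82  85  84  81 147 145 145]
 [148 154 141  79  84  83  85  85  86  83  86  85  81 144 143 144]
 [149 146 133  81  84  84  82  83  85  84  81  83  83 146 146 145]
 [147 148 128  83  82  83  83  85  86  84  84  86  85 149 148 149]
 [146 151 115  81  94  91  91  93  93  89  86  89  85 146 146 147]
 [148 150 103 143 141 143 141 140 144 140 138 139 131 145 147 144]
 [150 151 105 157 152 152 152 143 127 142 150 149 144 148 146 147]
 [151 151 103 153 156 152 153 151 151 153 154 151 139 147 148 148]
 [152 153 104 153 153 156 151 154 153 151 152 155 140 142 142 142]
 [150 146 103 154 154 153 156 151 153 1
[... 366 characters left out ...]
53 150  90 151 147 153 152 156 152 152 152 151 146 152 154 152]
 [149 147 106 151 151 148 152 152 158 154 151 150 145 157 156 155]
 [146 148 111 152 151 149 147 152 154 156 156 151 142 158 154 156]
 [150 152 137 153 153 155 150 147 154 151 155 153 142 153 152 154]
 [154 151 144 101 104 106 106 107 105 108 115 129 130 153 149 155]
 [151 153  88  86  89  85  85  87  87  84 113 156 154 152 155 157]
 [147 151  88  88  88  85  84  81  85  86 131 149 156 152 145 149]]
nut [0.6688 0.1851]
(233, 197) [0.5208 0.1774]
(264, 197) [0.5429 0.1803]
(263, 226) [0.5454 0.1575]
(233, 225) [0.5231 0.1554]
neck [array([0.5463, 0.1797]), array([0.5497, 0.1558]), array([0.6218, 0.1891]), array([0.6274, 0.1655])]
```

Post centre (0.5335, 0.167), face width about 23 mm, neck yaw 7.1°. That matches the earlier measurement, so I descend.

```bash
python3 -m handwheel '[{"travel":[-0.005,-0.01,0.1],"dr":[0.004,0,0.01]},{"travel":[-0.005,-0.01,0.1],"dr":[0.004,0,0.01]},{"travel":[0,-0.005,0.1],"dr":[0,0,0]},{"travel":[0,0,0.1],"dr":[0,0,0]},{"travel":[0,0,0.05],"dr":[0,0,0]},{"travel":[0,0,0.03],"dr":[0,0,0]},{"travel":[0,0,0],"dr":[0,0,0]}]' >/dev/null
python3 st.py .5335 .167 .045 7.0
```

```text
t 3.1667 tcp [0.5341 0.1765 0.0591] F [ 0.6877 -0.052  -0.4449] T [-0.0096  0.0089 -0.0267] open 1.0006843686684728 
q [ 0.1069  0.3279  1.7604  0.0025  1.0416 -0.0325]
tool y yaw 7.912414103922032 tool z [ 0.0114  0.0034 -0.9999]
travel [-0.0626 -0.014   0.0939] dr [ 0.0224 -0.0037  0.0304]
```

```bash
python3 -m handwheel '[{"travel":[-0.03,-0.007,0.04],"dr":[0.02,0,0.03]},{"travel":[-0.03,-0.007,0.04],"dr":[0,0,0]},{"travel":[0,0,0.01],"dr":[0,0,0]},{"travel":[0,0,0],"dr":[0,0,0]}]' >/dev/null
python3 st.py .5335 .167 .045 7.0
```

```text
t 3.5 tcp [0.5349 0.1677 0.0476] F [-0.5432 -0.5119  0.1178] T [-0.0293  0.0347 -0.032 ] open 1.001683411032366 
q [ 0.0908  0.3464  1.764   0.0024  1.0265 -0.0337]
tool y yaw 7.0664344612029 tool z [ 0.0046  0.0025 -1.    ]
travel [-0.0036 -0.0098  0.0174] dr [ 0.0093 -0.0036  0.0022]
```

```bash
python3 -m handwheel '[{"travel":[0,-0.01,0.01],"dr":[0.01,0,0]},{"travel":[0,0,0],"dr":[0,0,0]},{"travel":[0,0,0],"dr":[0,0,0]},{"travel":[0,0,0],"dr":[0,0,0]},{"travel":[0,0,0],"dr":[0,0,0]},{"travel":[0,0,0],"dr":[0,0,0]},{"travel":[0,0,0],"dr":[0,0,0]},{"travel":[0,0,0],"dr":[0,0,0]},{"travel":[0,0,0],"dr":[0,0,0]},{"travel":[0,0,0],"dr":[0,0,0]}]' -1 >/dev/null
python3 st.py .4245 .1535 .048 7.0
```

```text
t 4.3333 tcp [0.5342 0.1671 0.0471] F [0.0982 0.2177 0.26  ] T [-0.0333  0.0398 -0.0369] open 0.2588502973055361 
q [ 0.09    0.3483  1.7626  0.0021  1.0301 -0.0336]
tool y yaw 7.019598301307833 tool z [ 0.0004  0.0019 -1.    ]
travel [-0.0005 -0.737  -0.0066] dr [ 0.0013 -0.0034  0.0007]
```

```bash
python3 -m handwheel '[{"travel":[0,-0.01,0],"dr":[0,0,0]},{"travel":[0,-0.02,0],"dr":[0,0,0]},{"travel":[0,-0.03,0],"dr":[0,0,0]},{"travel":[0,-0.04,0],"dr":[0,0,0]},{"travel":[0,-0.04,0],"dr":[0,0,0]},{"travel":[0,-0.03,0],"dr":[0,0,0]},{"travel":[0,-0.02,0],"dr":[0,0,0]},{"travel":[0,0,0],"dr":[0,0,0]}]' >/dev/null
python3 st.py .4245 .1550 .0475 7.0
```

```text
t 5.0 tcp [0.5029 0.1634 0.047 ] F [ 0.5152 -1.0454  0.1633] T [0.0162 0.0236 0.0084] open 0.2631355196071248 
q [ 0.0882  0.2885  1.8434  0.0023  1.008  -0.0358]
tool y yaw 7.03660941186014 tool z [ 0.0015  0.0021 -1.    ]
travel [ 0.0084 -0.5256 -0.004 ] dr [ 0.0033 -0.0036  0.0012]
```

```bash
python3 -m handwheel '[{"travel":[0,-0.02,0],"dr":[0,0,0]},{"travel":[0.001,-0.03,0],"dr":[0,0,0]},{"travel":[0.001,-0.04,0],"dr":[0,0,0]},{"travel":[0.001,-0.04,0],"dr":[0,0,0]},{"travel":[0.001,-0.04,0],"dr":[0,0,0]},{"travel":[0.001,-0.04,0],"dr":[0,0,0]},{"travel":[0.001,-0.04,0],"dr":[0,0,0]},{"travel":[0.001,-0.04,0],"dr":[0,0,0]},{"travel":[0.001,-0.04,0],"dr":[0,0,0]},{"travel":[0,-0.04,0],"dr":[0,0,0]},{"travel":[0,-0.04,0],"dr":[0,0,0]},{"travel":[0,-0.04,0],"dr":[0,0,0]},{"travel":[0,-0.04,0],"dr":[0,0,0]},{"travel":[0,-0.03,0],"dr":[0,0,0]},{"travel":[0,-0.02,0],"dr":[0,0,0]},{"travel":[0,0,0],"dr":[0,0,0]}]' >/dev/null
python3 st.py .412 .152 .134 7.0
```

```text
t 6.3333 tcp [0.4125 0.1537 0.0468] F [-0.4735 -0.2625 -0.2161] T [-0.0029  0.0392  0.0293] open 0.26110831101652143 
q [ 0.0842  0.1099  2.0631  0.0024  0.9675 -0.0401]
tool y yaw 7.042590814800035 tool z [ 0.0009  0.0021 -1.    ]
travel [-0.0098 -0.0043 -0.5815] dr [ 0.0023 -0.0037  0.0014]
```

```bash
python3 - <<'E'
from h import *
c=viewer.get_calibration("wrist"); im=viewer.camera("wrist")[:,:,::-1]; s=viewer.camera("side")[:,:,::-1]
np.savez("w2.npz",R=c["R"],t=c["t"],K=c["camera_matrix"]); cv2.imwrite("pics/w2.png",im)
o=np.zeros((600,512,3),np.uint8); o[:384]=im; k=cv2.resize(s[90:190,190:320],None,fx=2.15,fy=2.15); o[384:384+k.shape[0],:k.shape[1]]=k
cv2.imwrite("pics/v3.png",o)
E
```

```text
(no output)
```

View pics/v3.png

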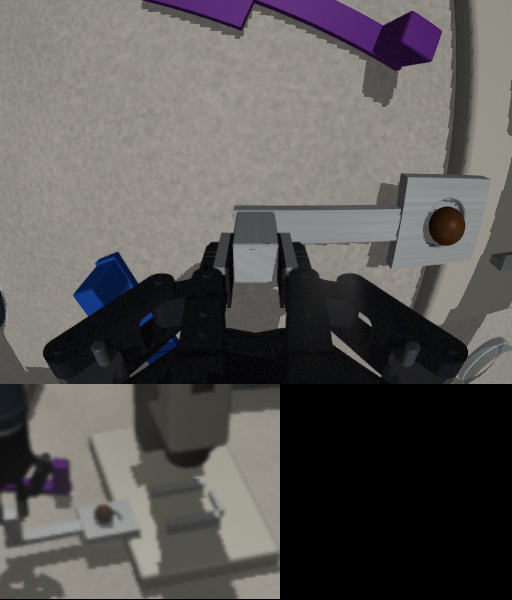

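The tray is drawn out 121 mm and is clear of the guides. In the wrist view the post at (256,250) is between the pads and the nut at (447,226) is in the pocket. Now I lift it straight up.

```bash
python3 -m handwheel '[{"travel":[0,0,-0.015],"dr":[0,0,0]},{"travel":[0,0,-0.03],"dr":[0,0,0]},{"travel":[0,0,-0.04],"dr":[0,0,0]},{"travel":[0,0,-0.05],"dr":[0,0,0]},{"travel":[0,0,-0.05],"dr":[0,0,0]},{"travel":[0,0,-0.05],"dr":[0,0,0]},{"travel":[0,0,-0.05],"dr":[0,0,0]},{"travel":[0,0,-0.05],"dr":[0,0,0]},{"travel":[0,0,-0.05],"dr":[0,0,0]},{"travel":[0,0,-0.05],"dr":[0,0,0]},{"travel":[0,0,-0.05],"dr":[0,0,0]},{"travel":[0,0,-0.05],"dr":[0,0,0]},{"travel":[0,0,-0.04],"dr":[0,0,0]},{"travel":[0,0,-0.03],"dr":[0,0,0]},{"travel":[0,0,-0.015],"dr":[0,0,0]},{"travel":[0,0,0],"dr":[0,0,0]}]' >/dev/null
python3 st.py .4125 -.147 .134 7.0
```

```text
t 7.7667 tcp [0.414  0.1536 0.1513] F [ 0.0011 -0.2331 -1.5317] T [-0.0213  0.1064 -0.0453] open 0.26207797716132486 
q [ 0.0835 -0.0644  1.9904  0.0021  1.2129 -0.0399]
tool y yaw 7.032097689758113 tool z [ 0.0025  0.0022 -1.    ]
travel [-1.9877 -0.2555  0.1109] dr [ 0.0053 -0.0036  0.0011]
```

```bash
python3 - <<'E'
from h import *
c=viewer.get_calibration("wrist"); im=viewer.camera("wrist")[:,:,::-1]; s=viewer.camera("side")[:,:,::-1]
np.savez("w3.npz",R=c["R"],t=c["t"],K=c["camera_matrix"]); cv2.imwrite("pics/w3.png",im)
o=np.zeros((600,512,3),np.uint8); o[:384]=im; k=cv2.resize(s[90:190,190:320],None,fx=2.15,fy=2.15); o[384:384+k.shape[0],:k.shape[1]]=k
cv2.imwrite("pics/v4.png",o)
E
```

```text
(no output)
```

View pics/v4.png

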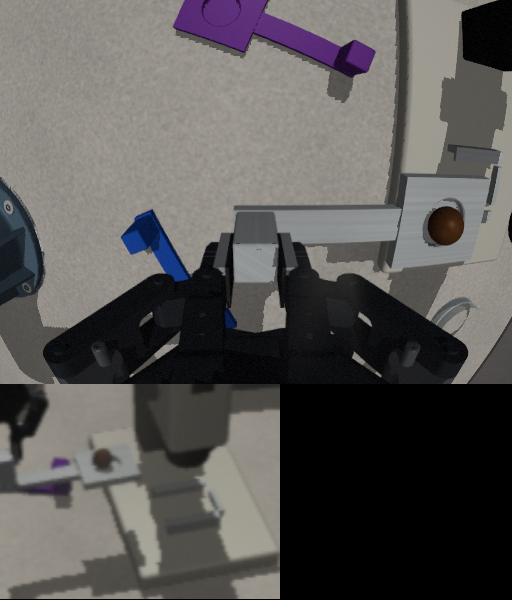

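Wrist view: the tray sits in the same place in the hand as before the lift (plate corner (405,175), nut (445,226)), so it has not drooped. The side view shows it airborne with the nut in. Now I carry it sideways smoothly.

```bash
python3 -m handwheel '[{"travel":[-0.02,-0.003,0],"dr":[0,0,0]},{"travel":[-0.04,-0.005,0],"dr":[0,0,0]},{"travel":[-0.06,-0.008,0],"dr":[0,0,0]},{"travel":[-0.08,-0.010,0],"dr":[0,0,0]},{"travel":[-0.1,-0.013,0],"dr":[0,0,0]},{"travel":[-0.1,-0.013,0],"dr":[0,0,0]},{"travel":[-0.1,-0.013,0],"dr":[0,0,0]},{"travel":[-0.1,-0.013,0],"dr":[0,0,0]},{"travel":[-0.1,-0.013,0],"dr":[0,0,0]},{"travel":[-0.1,-0.013,0],"dr":[0,0,0]},{"travel":[-0.1,-0.013,0],"dr":[0,0,0]},{"travel":[-0.1,-0.013,0],"dr":[0,0,0]},{"travel":[-0.1,-0.013,0],"dr":[0,0,0]},{"travel":[-0.1,-0.013,0],"dr":[0,0,0]},{"travel":[-0.1,-0.013,0],"dr":[0,0,0]},{"travel":[-0.08,-0.010,0],"dr":[0,0,0]},{"travel":[-0.06,-0.008,0],"dr":[0,0,0]},{"travel":[-0.04,-0.005,0],"dr":[0,0,0]},{"travel":[-0.02,-0.003,0],"dr":[0,0,0]},{"travel":[0,0,0],"dr":[0,0,0]}]' >/dev/null
python3 st.py .4125 -.147 .134 7.0
```

```text
t 9.5333 tcp [ 0.4036 -0.096   0.1445] F [-0.5902 -0.2794 -1.0465] T [-0.0167  0.1228  0.0104] open 0.2629937920838469 
q [-0.517  -0.1103  2.0476 -0.0055  1.2138 -0.6337]
tool y yaw 6.7955012225883875 tool z [-0.0108  0.0002 -0.9999]
travel [-0.3449  0.0196  0.0691] dr [-0.0203 -0.0028 -0.0068]
```

```bash
python3 -m handwheel '[{"travel":[-0.015,0,0.003],"dr":[-0.003,0,0]},{"travel":[-0.03,0.002,0.006],"dr":[-0.003,0,0]},{"travel":[-0.045,0.003,0.006],"dr":[-0.003,0,0]},{"travel":[-0.05,0.003,0.006],"dr":[-0.003,0,0]},{"travel":[-0.05,0.003,0.006],"dr":[-0.003,0,0]},{"travel":[-0.04,0.003,0.006],"dr":[-0.003,0,0]},{"travel":[-0.03,0.002,0.006],"dr":[0,0,0]},{"travel":[-0.015,0,0.003],"dr":[0,0,0]},{"travel":[0,0,0],"dr":[0,0,0]},{"travel":[0,0,0],"dr":[0,0,0]}]' >/dev/null
python3 st.py .4125 -.147 .134 7.0
python3 - <<'E'
from h import *
c=viewer.get_calibration("wrist"); im=viewer.camera("wrist")[:,:,::-1]; t=viewer.camera("top")[:,:,::-1]; s=viewer.camera("side")[:,:,::-1]
np.savez("w4.npz",R=c["R"],t=c["t"],K=c["camera_matrix"]); cv2.imwrite("pics/w4.png",im);cv2.imwrite("pics/t4.png",t);cv2.imwrite("pics/s4.png",s)
o=np.zeros((600,800,3),np.uint8); o[:288,:384]=cv2.resize(im,(384,288)); 
o[:300,400:800]=cv2.resize(t[140:260,200:360],(400,300)); o[300:600,:400]=cv2.resize(s[160:280,160:320],(400,300))
o[300:600,400:800]=cv2.resize(t,(400,300))
cv2.imwrite("pics/v5.png",o)
E
```

```text
t 10.3667 tcp [ 0.4117 -0.1397  0.1369] F [-0.1437 -0.2996 -1.4371] T [0.0077 0.1657 0.0173] open 0.2621772874507392 
q [-0.6026 -0.057   2.0155  0.0014  1.1851 -0.7241]
tool y yaw 6.931772816264568 tool z [-0.0009  0.0023 -1.    ]
travel [-0.0492 -0.0004  0.0193] dr [-0.0013 -0.0045 -0.0023]
```

View pics/v5.png

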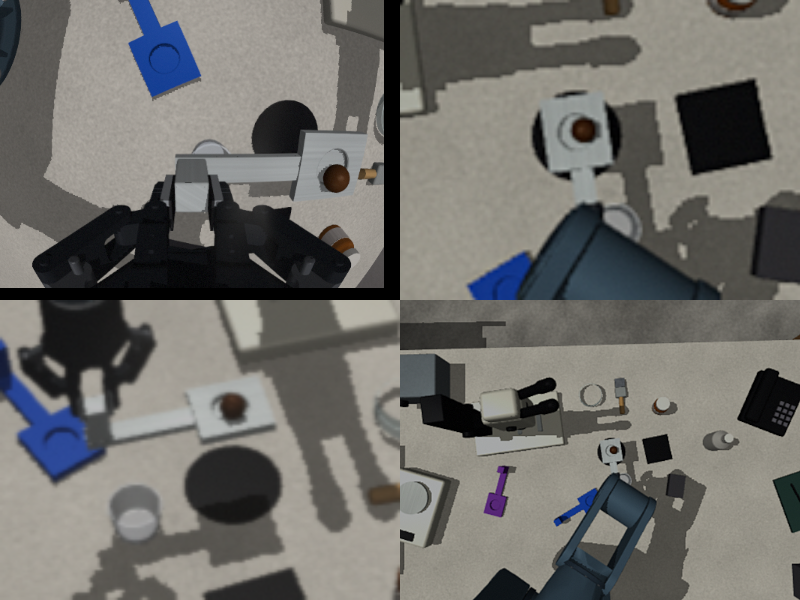

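```bash
python3 -m handwheel '[{"travel":[-0.012,0,0.005],"dr":[0,0,0]},{"travel":[-0.016,0,0.007],"dr":[0,0,0]},{"travel":[-0.012,0,0.005],"dr":[0,0,0]},{"travel":[0,0,0],"dr":[0,0,0]},{"travel":[0,0,0],"dr":[0,0,0]},{"travel":[0,0,0],"dr":[0,0,0]}]' >/dev/null
python3 st.py .4125 -.147 .134 7.0
python3 - <<'E'
from h import *
np.set_printoptions(precision=4,suppress=True)
c=viewer.get_calibration("wrist"); im=viewer.camera("wrist")[:,:,::-1]; t=viewer.camera("top")[:,:,::-1]; s=viewer.camera("side")[:,:,::-1]
cv2.imwrite("pics/w5.png",im);cv2.imwrite("pics/t5.png",t);cv2.imwrite("pics/s5.png",s)
w3=cv2.imread("pics/w3.png")
o=np.zeros((600,800,3),np.uint8)
o[:300,:400]=cv2.resize(w3[165:285,380:512],(400,300)); o[:300,400:]=cv2.resize(im[165:285,380:512],(400,300))
o[300:,:400]=cv2.resize(t[165:225,230:310],(400,300)); o[300:,400:]=cv2.resize(s[180:240,200:280],(400,300))
cv2.imwrite("pics/v6.png",o)
E
```

```text
t 11.0167 tcp [ 0.4125 -0.1452  0.1343] F [ 0.7657  0.1706 -0.8216] T [ 0.0268  0.1127 -0.0104] open 0.2619210763278497 
q [-0.6123 -0.0472  2.0121  0.0015  1.1783 -0.7358]
tool y yaw 7.044151019888601 tool z [-0.0005  0.002  -1.    ]
travel [-0.0119 -0.0015  0.0021] dr [-0.0006 -0.0039  0.0015]
```

View pics/v6.png

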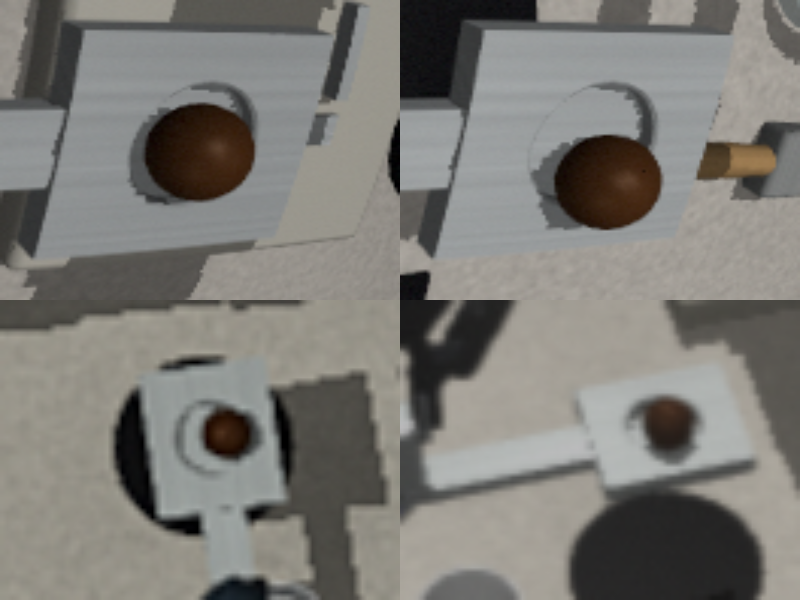

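```bash
python3 - <<'E'
from h import *
from bench import ctrl
P=[(143,75),(268,60),(287,200),(158,217)]; Q=[(582-400,387-300),(722-400,366-300),(757-400,459-300),(606-400,489-300)]
t=[cast("top",(230+a/5,165+b/5),.127) for a,b in P]; s=[cast("side",(200+a/5,180+b/5),.127) for a,b in Q]
print("top",np.mean(t,0),"side",np.mean(s,0),[round(float(np.linalg.norm(np.subtract(t[i],t[i-1]))),3) for i in range(4)],[round(float(np.linalg.norm(np.subtract(s[i],s[i-1]))),3) for i in range(4)])
print("from disc",np.linalg.norm(np.mean(t,0)-[.5515,-.13]),np.linalg.norm(np.mean(s,0)-[.5515,-.13]))
o=ctrl.get_obs(); print(o["time_s"],o["eef_pos"],np.abs(o["dq"]).max(),o["opening"])
E
```

```text
top [ 0.54926822 -0.13123447] side [ 0.55471051 -0.13325302] [0.078, 0.069, 0.077, 0.071] [0.072, 0.076, 0.067, 0.08]
from disc 0.002550444944405048 0.004570508872480568
11.1667 [ 0.41253534 -0.14517032  0.13434713] 0.0023799820130722617 0.26085265080889786
```

Both views put the pocket within 5 mm of the disc centre, and the plate size checks at 70 x 78 mm. The tray is level, the arm is still and the nut is in the pocket, so I'm handing in.

```bash
python3 -c "
from bench import ctrl
print(ctrl.hand_in())"
```

```text
the job is handed in; nothing more can be done
None
```

I gripped the aluminium tray by its post across its x faces and drew it 121 mm straight out of the guides. I then lifted it, carried it over the round black plate, and handed in at about 11 s with it still held in the air. The hand-in gave no verdict.

**Last checks before hand-in:**
- **Position:** the pocket was 2.6 mm (top view) and 4.6 mm (side view) from the plate's centre; the limit is 35 mm. The two views disagreed by about 6 mm.
- **Height:** the pocket floor was about 0.12 m above the bench, worked out from the tool height rather than measured directly.
- **Level:** the tray sat in the same place in the wrist view as just after the lift, so it had not slipped or drooped. The tool was within about 0.2° of vertical.
- **Stillness and grip:** joint speeds were below 0.003 rad/s. The opening held steady at 0.26, about 22 mm, so the fingers were still on the post.
- **Nut:** it rolled to one side of the pocket during the carry but stayed inside the rim.
- **Bystanders:** I saw none displaced in the last pictures, but I did not measure their positions.

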